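# Unclip a denture flask and offer up its cover for bolting

### The arm

A 6-joint arm with a two-finger parallel gripper is mounted at the origin on a cart in front of the work surface, level with it; the furniture and walls round the work are solid. World frame = base frame: x ahead of the robot, y to its left, z up, the work surface at z = 0. Lengths are in m, angles in degrees, forces in N, time in s.
With the tool pointing down it reaches from about 0.325 to 0.85 m from the base axis. Payload 4.4 kg.
Tool frame: the origin (TCP) lies between the finger pads; the fingertips stand manip.tcp_to_tips ahead of it and the grasp point (between the pads) lies 11 mm behind it (manip.tcp_to_tips is the distance from the TCP to the fingertips, in m); z points along the fingers, y is the line along which they close (so a half turn about z gives the same grasp; the last joint's range is limited). The gripper opens to 94 mm and grips with 3 to 60 N. Pads are 16 mm wide; open, the fingers measure 119 mm over their backs; the gripper's body (75 mm by 177 mm) begins 78 mm behind the grasp point.
Start: joints at [61.965, 11.837, 88.321, -0, 79.842, -8.623], TCP at [0.191, 0.542, 0.213] pointing down, gripper open.
Joint ranges: [-156.59, 156.59], [-49.26, 127.26], [12.9, 141.05], [-63.56, 243.56], [4.71, 150.69], [-161.64, 161.64]. Speed limits (degrees/s): [159.86, 159.86, 180, 180, 180, 180].

### API

Orientations are given as a 3x3 rotation matrix whose columns are the frame's x, y, z axes.
In Python, from rig import manip gives the robot as it stands.
- The arm moves only by the shell command python3 -m jog 'ROWS'. ROWS is JSON, a list of rows, each a list of 7 numbers: the shift along the tool's x, y, z in mm, then the turn, a rotation vector about the tool's x, y, z in rad, then the opening, from 0 (shut) to 1 (fully open). A call has 1 to 10 rows; each row is the pose to reach, as a shift and turn from the pose commanded when the call began, along the tool's axes at that moment; what a row does not reach only later rows make up. A row lasts 1/12 s, in which the tool goes at most 41.7 mm and 7.16 degrees, less where a joint would pass 70% of its speed; a pose out of reach is approached as far as the arm can. A call with a gripper value outside its range is refused whole. The fingers move at their own pace and stop on an object; the grip force is fixed at half the most. Time passes only in rows, so rows that repeat a pose let the fingers close. It gives the time, the measured TCP pose, the force, the opening and the grip force at its end, in the units of the state.
- manip.sense(): the state, without advancing time (a new reading comes with each control period).
- manip.capture(name): name is "scene" or "top" or "wrist"; returns the picture (400x640x3 uint8, red, green, blue); there is no depth.
- manip.camera_info(name): a dict with "fx", "fy", "cx", "cy" (pixels), "k1" (the pictures are not rectified: a ray, as slopes to the right and down, at radius r is drawn at 1 + k1 r^2 times it, then the intrinsics apply), "rvec" (rotation vector, rad) and "tvec" (3), from world to camera coordinates, as OpenCV has them. Camera axes: x right, y down, z forward; pixel columns grow to the right and rows downward; lengths in m; the calibration is good to about 2 mm. A picture is of the moment at which its call begins: read the wrist's pose just before it. camera_info takes no time and is no camera call; for the wrist camera it gives the pose at the moment of the call.
- manip.finish_job(): hands the job in; it is judged then, once.
The state is a dict: "t": time; "joint_pos": joint angles; "qvel": joint speeds; "joint_efforts": joint torques, N m; "tcp_pos": TCP position; "tool_rot": TCP orientation; "wrist_force": force on the tool from outside, world axes, zero at the start; "ft_torque": the same for the moment, N m; "grip_width": finger opening in m; "grip_force": force on a finger pad.
Only numpy, scipy, OpenCV 4.12 (cv2) and the standard library are available. Lean on these libraries where they do the work, as an engineer would, in place of code of your own. Each camera call takes 0.05 s, during which the arm holds its last target. There are 200 camera calls.

### The job

Get the denture flask ready for bolting: lift the bail off it, hang the bail over the free part of the bench rail's bar with one leg on each side, and let go of it. Then pick up the flask's cover plate (the lug on top is there to grip) and hold it level over the flask the right way round, about a centimetre above the rim, with each of its three holes straight over the matching threaded hole, so that I can drop the screws through and start them. The rim is freshly varnished: the cover must never touch the flask, the flask stays where it stands, and you finish still holding the cover there, motionless.

Things in the scene. Friction and masses are not known exactly. Their poses are not given: they have to be found in the camera images.
- flask: Denture flask on the bench: D-shaped dull brass box, 98 (x) by 88 (y) mm, 62 mm high, about 1.1 kg, loose, open on top with a flat rim; a pink denture lies in white stone inside, below the rim. Origin: centre of the underside; z up, x from the rounded front (x = -48 mm) to the flat rear (x = +50 mm); flat side faces at y = 44 and -44 mm. Yaw within 0.5 rad of the world's.
- flask_hole_rear_left (a point): Mouth of the 6 mm threaded hole in the flask's rim at flask x = 38, y = 32, z = 62 mm. Axes as the flask's.
- flask_hole_rear_right (a point): Mouth of the 6 mm threaded hole in the flask's rim at flask x = 38, y = -32, z = 62 mm. Axes as the flask's.
- flask_hole_front (a point): Mouth of the 6 mm threaded hole in the flask's rim at flask x = -37, y = 0, z = 62 mm. Axes as the flask's.
- cover: Cover plate of the flask: aluminium, 6 mm thick, same D outline (98 x 88 mm), about 0.24 kg, lying flat on the bench right side up, with three plain 12 mm holes. Origin: centre of the underside, right under the lifting lug; x from the rounded front to the flat rear, as on the flask. It balances within 5 mm of the lug's middle. Yaw within 0.6 rad of the world's.
- cover_hole_rear_left (a point): Lower mouth of the cover's 12 mm hole at cover x = 38, y = 32, z = 0 mm; belongs over flask_hole_rear_left.
- cover_hole_rear_right (a point): Lower mouth of the cover's 12 mm hole at cover x = 38, y = -32, z = 0 mm; belongs over flask_hole_rear_right.
- cover_hole_front (a point): Lower mouth of the cover's 12 mm hole at cover x = -37, y = 0, z = 0 mm; belongs over flask_hole_front.
- cover_lug_top (a point): Middle of the top of the cover's cast lifting lug (cover x = 0, y = 0, z = 36 mm). The lug is 12 mm thick (x) and 44 mm long (y) and rises 30 mm from the plate's upper face (z = 6 mm); a pad of 22 x 54 mm at its foot rises to z = 8.5 mm.
- bail: Boil-out bail: upside-down U of steel strap, loose, 0.13 kg, straddling the flask from side to side; it just lies on the rim and lifts straight off. Strap 18 (x) by 100 (y) mm, 3 mm thick; at each end a leg hangs down 55 mm (inner faces at y = 47 and -47 mm, round feet out to y = 55 mm). Origin: middle of the strap's underside; z up. Balances about 13 mm below the strap, so it hangs steadily.
- bail_grip_top (a point): Middle of the top of the black grip on the bail's strap (bail z = 31 mm). The grip is 10 mm thick (bail x), 36 mm long (bail y) and rises from z = 3 to z = 31 mm.
- rail: Bench rail, fixed: round steel bar, 12 mm diameter, along the rail's y, axis 130 mm above the bench, on two 12 mm posts at y = 105 and -105 mm; foot plate 80 x 230 x 8 mm. A spare bail hangs on it, fixed, at y = 70 mm (taking up y = 55 to 85 mm); the bar is free from y = -95 to 50 mm. Origin: centre of the foot's underside; z up. Yaw within 0.35 rad of the world's.
- rail_bar (a point): Middle of the free part of the bar, on its axis (rail x = 0, y = -25, z = 130 mm). Axes as the rail's: y along the bar.
Mind the look-alikes: they are no part of the job. What is shaped like the cover but green is not meant. Of the things shaped like the bail, the steel one is meant.

How it is judged (in metres and radians):
On the way:
1. the bail hangs over the rail's bar, a leg on each side, let go and at rest (contact force between bail and rail above 0.2 N and contact force between bail and the fingers below 0.1 N and angle between bail's own z axis and vertical below 0.4 rad and linear speed of bail below 0.05 m/s and x of bail in the frame of rail_bar between -0.035 and 0.035 m and y of bail in the frame of rail_bar between -0.08 and 0.1 m and z of bail in the frame of rail_bar between 0 and 0.015 m), for 0.2 s.
At the end, for the whole second after the job is handed in: The bail still hangs on the bar, let go, at rest, upright within 0.4 rad, its middle within 35 mm of the bar; the gripper holds the cover still, clear of the flask, each of its three holes within 3 mm (seen from above) of its own threaded hole and 4 to 20 mm above the rim (all of step 1 and contact force between cover and the fingers above 1 N and contact force between cover and flask below 0.1 N and linear speed of cover below 0.02 m/s and horizontal distance between cover_hole_rear_left and flask_hole_rear_left below 0.003 m and z of cover_hole_rear_left in the frame of flask_hole_rear_left between 0.004 and 0.02 m and horizontal distance between cover_hole_rear_right and flask_hole_rear_right below 0.003 m and z of cover_hole_rear_right in the frame of flask_hole_rear_right between 0.004 and 0.02 m and horizontal distance between cover_hole_front and flask_hole_front below 0.003 m and z of cover_hole_front in the frame of flask_hole_front between 0.004 and 0.02 m); the arm keeps its last pose, push and grip.
It fails at once if the cover touches the flask (contact force between cover and flask above 0.3 N).
It fails at once if the flask is shifted by more than 20 mm (distance of flask from where it was at the start of the episode above 0.02 m).
It also fails if it takes over 53 s, if anything falls off the work surface, if the arm or the gripper's body presses on something with over 40 N, if the wrist force passes 120 N, or if a joint passes its speed limit or range.

## Working session

There is one attempt and no reset: what is moved stays moved. The work goes in short steps, Python scripts to look and compute and a shell command to move; the robot and the scene stay as the last step left them, time stands still between calls to the robot, and variables do not carry over. Pictures are saved under pics/ and viewed, at most 10 in all, crops included, and the job is handed in when it is done.

```bash
ls; mkdir -p pics; python3 - <<'E'
from rig import manip
import cv2
s=manip.sense();print(s['t'],s['tcp_pos'],s['tool_rot'],manip.tcp_to_tips,s['grip_width'])
for n in ["scene","top","wrist"]:
    im=manip.capture(n);cv2.imwrite(f"pics/{n}0.png",im[:,:,::-1])
    print(n,manip.camera_info(n))
E
```

```text
pics
0.0 [0.19076304 0.54162001 0.21232505] [[-9.43146106e-01  3.32376813e-01 -1.03731888e-03]
 [ 3.32378268e-01  9.43144147e-01 -1.95076995e-03]
 [ 3.29950533e-04 -2.18464333e-03 -9.99997559e-01]] 0.008 0.09421613958300465
scene {'fx': 443.04752957183945, 'fy': 443.04752957183945, 'cx': 324.6486882360953, 'cy': 199.24849344133114, 'k1': -0.04126091310654072, 'rvec': array([ 2.25431704, -1.0294585 ,  0.39283245]), 'tvec': array([-0.30256512,  0.39400355,  0.82239643])}
top {'fx': 372.1518874739418, 'fy': 372.1518874739418, 'cx': 315.8919911374016, 'cy': 195.98078861192448, 'k1': -0.08982356276592116, 'rvec': array([ 2.12978026, -2.14983878,  0.15143006]), 'tvec': array([0.03895439, 0.52846151, 1.01209045])}
wrist {'fx': 345.8224756457092, 'fy': 345.8224756457092, 'cx': 321.43616742156604, 'cy': 204.62194035486763, 'k1': 0.018492906609136064, 'rvec': array([-2.36532019, -1.67362531, -0.24099778]), 'tvec': array([-0.57500569, -0.0283776 ,  0.39153675])}
```

View pics/top0.png

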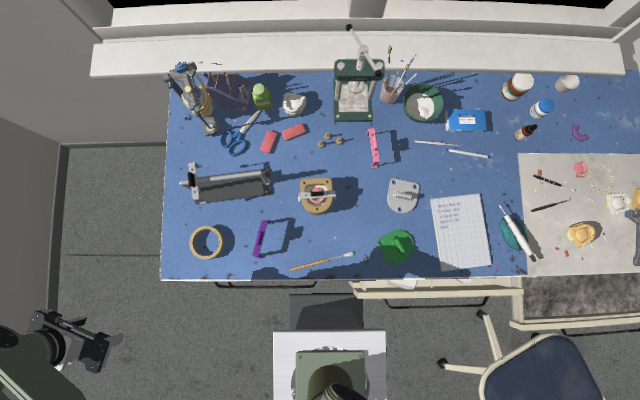

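View pics/scene0.png

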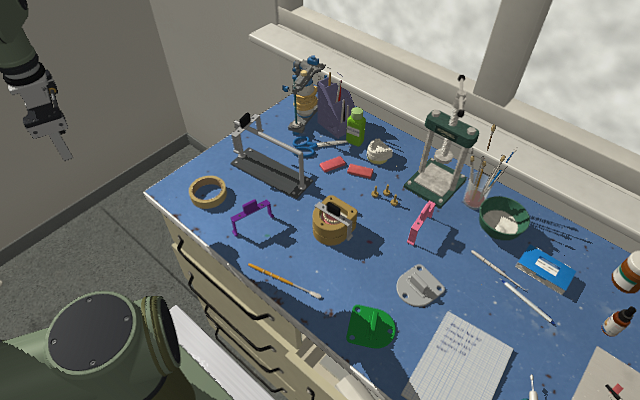

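Top picture: the flask with the steel bail is at (317,196), the aluminium cover at (403,196), and the rail at (230,183) with its spare bail at the left end (190,178). Bail-like things: purple (265,238), pink (374,148), spare on the rail (190,178), and steel on the flask (317,196), which is the one meant because it is steel and straddles the flask. Cover-like things: green (396,246), excluded by the task, and grey aluminium (403,196), which is meant. I'll confirm these in one enlarged crop.

```bash
cat > h.py <<'E'
import numpy as np,cv2
from rig import manip
def cam(n): 
    c=manip.camera_info(n);R=cv2.Rodrigues(c['rvec'])[0]
    return c,R,np.array(c['tvec'])
def ray(n,uv,cm=None):
    c,R,t=cm or cam(n);d=np.array([(uv[0]-c['cx'])/c['fx'],(uv[1]-c['cy'])/c['fy']]);u=d.copy()
    for _ in range(20): u=d/(1+c['k1']*(u@u))
    return -R.T@t, R.T@np.r_[u,1]
def atz(n,uv,z,cm=None):
    o,d=ray(n,uv,cm);return o+d*(z-o[2])/d[2]
def proj(n,P,cm=None):
    c,R,t=cm or cam(n);q=np.atleast_2d(P)@R.T+t;u=q[:,:2]/q[:,2:];u=u*(1+c['k1']*(u**2).sum(1,keepdims=True))
    return u*[c['fx'],c['fy']]+[c['cx'],c['cy']]
E
python3 - <<'E'
import cv2,numpy as np
t=cv2.imread('pics/top0.png');s=cv2.imread('pics/scene0.png')
f=lambda im,x,y,w,h,W,H:cv2.resize(im[y:y+h,x:x+w],(W,H),interpolation=cv2.INTER_CUBIC)
# top: x175-435,y150-220 at 3x -> 780? ; scene crop
a=f(t,175,152,260,70,780,210)
b=f(s,225,105,220,105,780,372)
cv2.imwrite('pics/m1.png',np.vstack([a,b]))
from h import *
for n,uv,z in [('flask',(317,196),.062),('cover',(403,196),0.006),('railL',(190,180),.13),('railR',(270,165),.13)]: print(n,atz('top',uv,z).round(3))
E
```

```text
flask [0.525 0.031 0.062]
cover [ 0.531 -0.221  0.006]
railL [0.561 0.365 0.13 ]
railR [0.599 0.153 0.13 ]
```

View pics/m1.png

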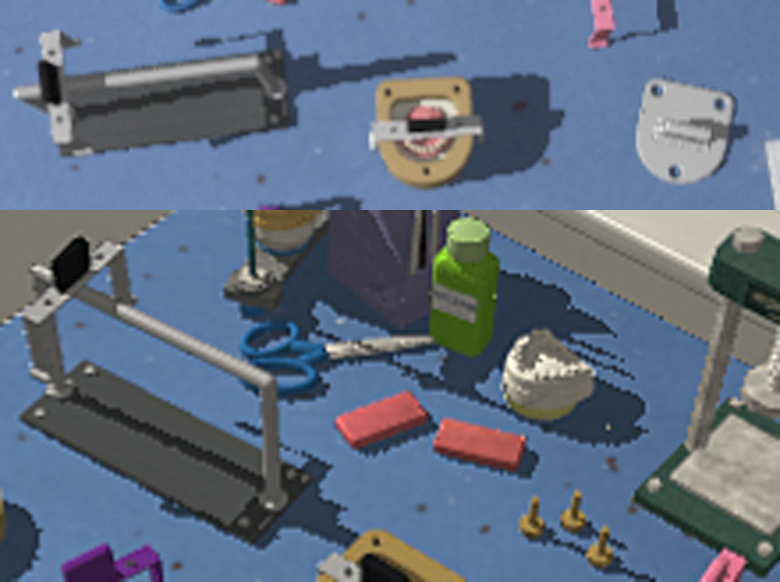

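The crop confirms it: steel bail with black grip on the brass flask (about (317,194) in the top picture) and aluminium cover with lug at (403,196). Next, rough poses.

```bash
cat >> h.py <<'E'
HOLES=np.array([[.038,.032],[.038,-.032],[-.037,0]])
def fit2(L,W): # rigid 2D: world = c + R(yaw) L
    L=np.array(L);W=np.array(W)[:,:2];l=L-L.mean(0);w=W-W.mean(0)
    a=np.arctan2((l[:,0]*w[:,1]-l[:,1]*w[:,0]).sum(),(l*w).sum())
    R=np.array([[np.cos(a),-np.sin(a)],[np.sin(a),np.cos(a)]]);c=W.mean(0)-R@L.mean(0)
    return c,a,np.linalg.norm(L@R.T+c-W,axis=1)
E
python3 - <<'E'
from h import *
k=lambda p:(175+(p[0]+.5)/3-.5,152+(p[1]+.5)/3-.5)
print('flask',fit2(HOLES,[atz('top',k(p),.062) for p in [(389,91),(463,91),(427,170)]]))
print('cover',fit2(HOLES,[atz('top',k(p),.006) for p in [(657,90),(719,103),(675,172)]]))
for p,z in [((15,93),.13),((268,62),.13),((105,79),.13),((58,40),.136),((62,140),.136)]: print(p,atz('top',k(p),z))
print('bail',[atz('top',k(p),.065) for p in [(373,135),(481,124)]],atz('top',k((428,125)),.093))
s=manip.sense();c,R,t=cam('wrist');T=np.array(s['tool_rot'])
print('cam in tool',T.T@(-R.T@t-s['tcp_pos']),'cam axes in tool',(T.T@R.T).round(3))
E
```

```text
flask (array([0.52719091, 0.03127422]), np.float64(-0.0016437753308890795), array([0.00244614, 0.00230371, 0.00088605]))
cover (array([ 0.5299557 , -0.21714611]), np.float64(-0.21450733318795284), array([0.00097006, 0.00098391, 0.00068163]))
(15, 93) [0.55431725 0.39222908 0.13      ]
(268, 62) [0.57910069 0.16846359 0.13      ]
(105, 79) [0.56577746 0.31196786 0.13      ]
(58, 40) [0.60002492 0.35352689 0.136     ]
(62, 140) [0.51126731 0.34616432 0.136     ]
bail [array([0.52355449, 0.0804219 , 0.065     ]), array([ 0.53279015, -0.01901577,  0.065     ])] [0.5279262  0.02965802 0.093     ]
cam in tool [ 0.08320255  0.00053163 -0.17072738] cam axes in tool [[-0.    -0.959 -0.283]
 [ 1.    -0.001  0.001]
 [-0.001 -0.283  0.959]]
```

```bash
python3 -m jog '[[-300,-228,20,0,0,0.9,1],[-300,-228,20,0,0,0.9,1],[-300,-228,20,0,0,0.9,1],[-300,-228,20,0,0,0.9,1],[-300,-228,20,0,0,0.9,1],[-300,-228,20,0,0,0.9,1],[-300,-228,20,0,0,0.9,1],[-300,-228,20,0,0,0.9,1],[-300,-228,20,0,0,0.9,1],[-300,-228,20,0,0,0.9,1]]'
cat >> h.py <<'E'
def goto(pos,ang): # tool pointing down, tool y at world angle ang; rows from commanded~measured
    s=manip.sense();T=np.array(s['tool_rot']);y=np.array([np.cos(ang),np.sin(ang),0]);z=np.array([0,0,-1.])
    D=np.c_[np.cross(y,z),y,z];d=T.T@(np.array(pos)-s['tcp_pos'])*1000
    r=cv2.Rodrigues(T.T@D)[0].ravel();print('t',s['t'],'row',d.round(1),r.round(4),'|',s['tcp_pos'],'joints',np.round(s['joint_pos'],1),'w',s['grip_width'])
E
python3 -c "
from h import *
goto([.528,.031,.19],.093)"
```

```text
t: 0.98
tcp_pos: [0.4013, 0.2221, 0.1931]
tool_rot: [[-0.319, 0.948, 0.001], [0.948, 0.319, -0.003], [-0.003, 0.0, -1.0]]
wrist_force: [0.6, 0.6, 0.5]
grip_width: 0.0943
grip_force: 0.0
t 0.9833 row [-221.5   59.2    3.8] [0.0006 0.0032 0.2312] | [0.40132443 0.22211767 0.19306665] joints [ 18.3  -1.5 105.3  -0.2  76.2  -0.3] w 0.09433778101683606
```

```bash
python3 -m jog '[[-221,59,4,0,0.003,0.231,1],[-221,59,4,0,0.003,0.231,1],[-221,59,4,0,0.003,0.231,1],[-221,59,4,0,0.003,0.231,1],[-221,59,4,0,0.003,0.231,1],[-221,59,4,0,0.003,0.231,1],[-221,59,4,0,0.003,0.231,1],[-221,59,4,0,0.003,0.231,1]]'
python3 -c "
from h import *
goto([.528,.031,.19],.093)
im=manip.capture('wrist');cv2.imwrite('pics/w1.png',im[:,:,::-1])
print(np.round(proj('wrist',[[.528,.031,.093],[.5272+.038,.031+.032,.062],[.565,-.001,.062],[.49,.031,.062]]),1))
c,R,t=cam('wrist');np.savez('w1cam.npz',R=R,t=t)"
```

```text
t: 1.65
tcp_pos: [0.5259, 0.0377, 0.1889]
tool_rot: [[-0.099, 0.995, -0.002], [0.995, 0.099, 0.004], [0.004, -0.002, -1.0]]
wrist_force: [0.4, 0.7, -0.7]
grip_width: 0.0941
grip_force: 0.0
t 1.65 row [-6.9  1.4 -1.1] [-0.0018 -0.004   0.006 ] | [0.52593966 0.03769987 0.18888613] joints [ -5.4   7.4  96.5   0.2  76.3 -11.2] w 0.0940735024011071
[[324.  220.3]
 [369.7 178.6]
 [359.9 245.9]
 [281.7 205.2]]
```

View pics/w1.png

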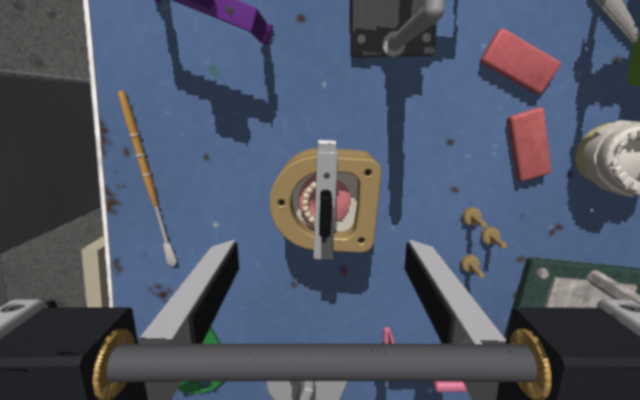

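Wrist picture: the flask holes are at about (369,172), (361,240) and (281,202), the bail strap runs from (326,142) to (323,258), and the grip is near (326,212). I'll settle the arm and measure these by blobs.

```bash
python3 -m jog '[[-7,1.4,0,0,-0.004,0.006,1],[-7,1.4,0,0,-0.004,0.006,1],[-7,1.4,0,0,-0.004,0.006,1],[-7,1.4,0,0,-0.004,0.006,1]]' >/dev/null
cat >> h.py <<'E'
def dark(im,uv,r=7,it=3):
    g=cv2.cvtColor(im,cv2.COLOR_RGB2GRAY).astype(float);u=np.array(uv,float)
    for _ in range(it):
        x0,y0=np.round(u).astype(int);p=g[y0-r:y0+r+1,x0-r:x0+r+1];w=np.clip(np.median(p)-20-p,0,None)
        Y,X=np.mgrid[y0-r:y0+r+1,x0-r:x0+r+1];u=np.array([(w*X).sum(),(w*Y).sum()])/w.sum()
    return u,w.sum()
E
python3 - <<'E'
from h import *
cm=cam('wrist');im=manip.capture('wrist');cv2.imwrite('pics/w2.png',im[:,:,::-1])
goto([.528,.031,.19],.093)
c1=cam('wrist');print('drift',c1[2]-cm[2])
off=proj('wrist',[[.528,.031,.093]])[0]; print(off)
D=[]
for p in [(369,172),(361,240),(281,202)]:
    u,w=dark(im,np.array(p)+[0,-7]); D.append(u);print(u,w)
print('flask',fit2(HOLES,[atz('wrist',u,.062) for u in D]))
E
python3 -c "
import cv2
im=cv2.imread('pics/w2.png')[120:280,240:420];cv2.imwrite('pics/w2c.png',cv2.resize(im,None,fx=3.75,fy=3.75,interpolation=2))"
```

```text
t 2.0833 row [-0.8  0.  -0.4] [-0.0002  0.0009  0.0031] | [0.5278849  0.03179934 0.18957145] joints [ -5.9   7.5  96.3  -0.1  76.2 -11.4] w 0.0939080287602196
drift [-7.36622545e-05 -4.87482666e-05 -3.20417203e-05]
[321.53814169 211.24391288]
[365.92719383 163.93346191] 2074.0
[359.41478439 232.27173169] 1461.0
[279.16883117 194.54827781] 1771.0
flask (array([0.52655629, 0.03461684]), np.float64(0.03870179968999338), array([0.00026274, 0.00031755, 0.0002753 ]))
```

View pics/w2c.png

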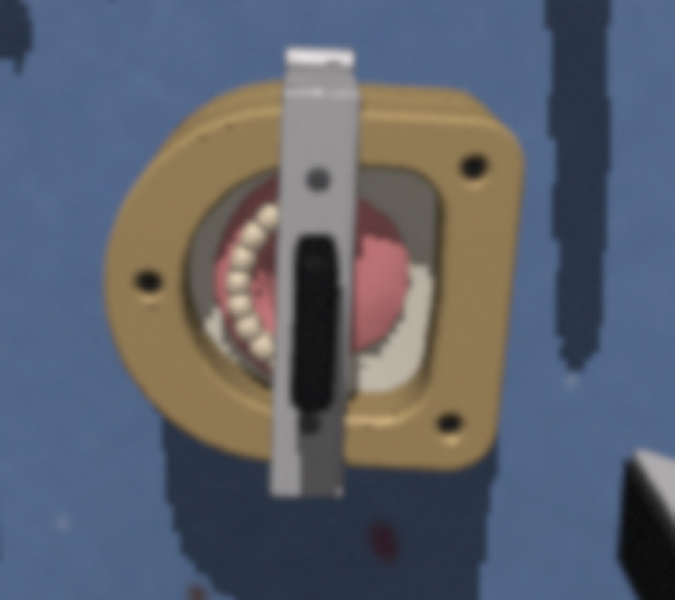

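The crop shows the strap rivets at crop (318,180) and (310,424), the grip between them, and the three rim holes clear.

```bash
python3 - <<'E'
from h import *
k=lambda p:((p[0]+.5)/3.75-.5+240,(p[1]+.5)/3.75-.5+120)
a,b=[atz('wrist',k(p),.065) for p in [(318,180),(310,424)]]
e,f=[atz('wrist',k(p),.065) for p in [(321,50),(307,494)]]
m=(a+b)/2;d=a-b;ang=np.arctan2(d[1],d[0])-np.pi/2;d2=e-f
print('rivets',m,ang,np.linalg.norm(d),'ends',(e+f)/2,np.arctan2(d2[1],d2[0])-np.pi/2,np.linalg.norm(d2))
print('grip top mid',atz('wrist',k((317,265)),.093))
goto([m[0],m[1],.076],ang)
E
```

```text
rivets [0.52953199 0.03176523 0.065     ] 0.06567362091998685 0.05999342343162015 ends [0.52894724 0.0371719  0.065     ] 0.06667763692777218 0.10783750068460829
grip top mid [0.52841172 0.04859994 0.093     ]
t 2.0833 row [-1.000e-01  1.700e+00  1.136e+02] [-0.0002  0.0009  0.0305] | [0.5278849  0.03179934 0.18957145] joints [ -5.9   7.5  96.3  -0.1  76.2 -11.4] w 0.0939080287602196
```

```bash
python3 -m jog '[[2.6,1.3,40,0,0,0.03,0.6],[2.6,1.3,80,0,0,0.03,0.5],[2.6,1.3,105,0,0,0.03,0.5],[2.6,1.3,113,0,0,0.03,0.5],[2.6,1.3,113,0,0,0.03,0.5],[2.6,1.3,113,0,0,0.03,0.5]]'
python3 -m jog '[[0,0,0,0,0,0,0.05],[0,0,0,0,0,0,0.05],[0,0,0,0,0,0,0.05],[0,0,0,0,0,0,0.05],[0,0,0,0,0,0,0.05],[0,0,0,0,0,0,0.05]]'
```

```text
t: 2.58
tcp_pos: [0.5299, 0.0338, 0.0773]
tool_rot: [[-0.065, 0.998, 0.001], [0.998, 0.065, -0.001], [-0.001, 0.001, -1.0]]
wrist_force: [0.6, -0.1, -0.3]
grip_width: 0.0573
grip_force: 0.0
t: 3.08
tcp_pos: [0.5294, 0.0336, 0.0768]
tool_rot: [[-0.065, 0.998, 0.0], [0.998, 0.065, -0.001], [-0.001, 0.0, -1.0]]
wrist_force: [0.3, 0.1, 0.6]
grip_width: 0.0173
grip_force: 0.0
```

```bash
python3 -m jog '[[0,0,0,0,0,0,0.0],[0,0,0,0,0,0,0],[0,0,0,0,0,0,0],[0,0,0,0,0,0,0],[0,0,0,0,0,0,0]]'
```

```text
t: 3.5
tcp_pos: [0.5293, 0.0336, 0.0766]
tool_rot: [[-0.065, 0.998, -0.0], [0.998, 0.065, -0.001], [-0.001, -0.0, -1.0]]
wrist_force: [0.9, -1.0, 1.7]
grip_width: 0.0098
grip_force: 30.0
```

```bash
python3 -m jog '[[0,0,-10,0,0,0,0],[0,0,-25,0,0,0,0],[0,0,-50,0,0,0,0],[0,0,-85,0,0,0,0],[0,0,-125,0,0,0,0],[0,0,-160,0,0,0,0],[0,0,-170,0,0,0,0],[0,0,-170,0,0,0,0],[0,0,-170,0,0,0,0]]'
python3 -c "
from h import *
goto([.5695,.255,.25],1.681)
im=manip.capture('top');cv2.imwrite('pics/t2.png',im[:,:,::-1])"
```

```text
t: 4.25
tcp_pos: [0.5287, 0.0339, 0.2457]
tool_rot: [[-0.065, 0.998, -0.001], [0.998, 0.065, -0.001], [-0.001, -0.001, -1.0]]
wrist_force: [0.5, -0.4, -1.3]
grip_width: 0.0099
grip_force: 30.0
t 4.25 row [218.   55.   -4.5] [-1.600e-03 -1.000e-04 -1.616e+00] | [0.52873546 0.03386329 0.24572078] joints [-5.7  5.  92.3 -0.1 82.8 -9.4] w 0.009906455573034954
```

```bash
python3 -m jog '[[50,12,-5,0,0,-0.12,0],[90,25,-5,0,0,-0.24,0],[130,36,-5,0,0,-0.36,0],[165,46,-5,0,0,-0.48,0],[195,50,-5,0,0,-0.6,0],[210,53,-5,0,0,-0.72,0],[218,55,-5,0,0,-0.84,0],[218,55,-5,0,0,-0.96,0],[218,55,-5,0,0,-1.08,0],[218,55,-5,0,0,-1.2,0]]'
python3 -m jog '[[0,0,0,0,0,-0.12,0],[0,0,0,0,0,-0.24,0],[0,0,0,0,0,-0.36,0],[0,0,0,0,0,-0.41,0],[0,0,0,0,0,-0.41,0],[0,0,0,0,0,-0.41,0],[0,0,0,0,0,-0.41,0]]'
python3 - <<'E'
from h import *
goto([.5695,.255,.25],1.681)
im=manip.capture('scene');im2=manip.capture('wrist')
a=cv2.resize(im[60:220,200:400],(500,400),interpolation=2)
b=cv2.resize(im2,(560,350)); b=b[:, :]
H=np.zeros((600,800,3),np.uint8);H[:300,:375]=cv2.resize(a,(375,300));H[:300,380:]=cv2.resize(im2,(420,300))[:, :];t=manip.capture('top')
H[300:,:600]=cv2.resize(t[140:240,160:360],(600,300),interpolation=2)
cv2.imwrite('pics/m2.png',H[:,:,::-1])
E
```

```text
t: 5.13
tcp_pos: [0.5678, 0.2548, 0.2465]
tool_rot: [[-0.956, 0.295, -0.008], [0.295, 0.956, -0.003], [0.006, -0.005, -1.0]]
wrist_force: [-0.7, -0.4, -1.1]
grip_width: 0.0097
grip_force: 30.0
t: 5.72
tcp_pos: [0.569, 0.2547, 0.2489]
tool_rot: [[-0.995, -0.103, -0.004], [-0.103, 0.995, -0.002], [0.004, -0.002, -1.0]]
wrist_force: [0.8, -0.2, -1.6]
grip_width: 0.0098
grip_force: 30.0
t 5.7167 row [-0.5  0.3 -1.1] [-0.0017 -0.0042 -0.0072] | [0.56900652 0.25465013 0.24893038] joints [ 16.2  16.5  78.4  -0.1  85.4 -79.7] w 0.009834981791900399
```

View pics/m2.png

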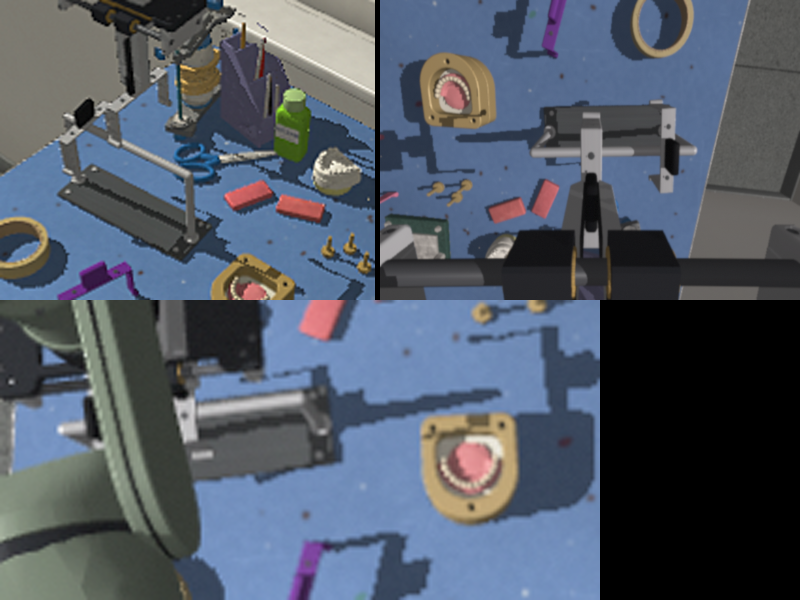

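The bail is held above the bar's free part, with the spare bail to its right in the wrist panel. Its bar line runs from wrist pixel (244,203) to (472,201).

```bash
python3 - <<'E'
from h import *
P=[atz('wrist',p,.13) for p in [(238,204),(480,201),(438,200)]];print(P)
E
```

```text
[array([0.57960225, 0.18313241, 0.13      ]), array([0.55513957, 0.39318324, 0.13      ]), array([0.55799073, 0.3567406 , 0.13      ])]
```

```bash
python3 -m jog '[[-1,0,20,0,0,0,0],[-1,0,45,0,0,0,0],[-1,0,70,0,0,0,0],[-1,0,85,0,0,0,0],[-1,0,93,0,0,0,0],[-1,0,97,0,0,0,0],[-1,0,97,0,0,0,0],[-1,0,97,0,0,0,0],[-1,0,97,0,0,0,0]]'
```

```text
t: 6.62
tcp_pos: [0.5722, 0.2553, 0.156]
tool_rot: [[-0.995, -0.104, 0.003], [-0.104, 0.995, -0.0], [-0.003, -0.0, -1.0]]
wrist_force: [-0.7, -0.4, -0.7]
grip_width: 0.01
grip_force: 30.0
```

```bash
python3 -m jog '[[0,0,2,0,0,0,0],[0,0,3,0,0,0,0],[0,0,4,0,0,0,0],[0,0,4,0,0,0,0]]'
```

```text
t: 6.95
tcp_pos: [0.5712, 0.255, 0.1505]
tool_rot: [[-0.995, -0.104, 0.001], [-0.104, 0.995, -0.001], [-0.0, -0.001, -1.0]]
wrist_force: [-0.2, 0.0, -0.8]
grip_width: 0.0096
grip_force: 30.0
```

Essentially at the bar, so I'll release with a small opening.

```bash
python3 -m jog '[[0,0,0,0,0,0,0.12],[0,0,0,0,0,0,0.2],[0,0,0,0,0,0,0.3],[0,0,0,0,0,0,0.35],[0,0,0,0,0,0,0.35],[0,0,0,0,0,0,0.35]]'
python3 -m jog '[[0,0,-10,0,0,0,0.35],[0,0,-25,0,0,0,0.35],[0,0,-50,0,0,0,0.35],[0,0,-80,0,0,0,0.35],[0,0,-110,0,0,0,0.35],[0,0,-110,0,0,0,0.35],[0,0,-110,0,0,0,0.35]]'
python3 - <<'E'
from h import *
im=manip.capture('scene');im2=manip.capture('wrist')
H=np.zeros((300,800,3),np.uint8);H[:,:375]=cv2.resize(im[60:220,200:400],(375,300),interpolation=2);H[:,380:]=cv2.resize(im2,(420,300))
cv2.imwrite('pics/m3.png',H[:,:,::-1])
goto([.528,-.19,.19],-.2145)
E
```

```text
t: 7.45
tcp_pos: [0.5709, 0.2549, 0.1502]
tool_rot: [[-0.995, -0.104, -0.0], [-0.104, 0.995, -0.001], [0.0, -0.001, -1.0]]
wrist_force: [0.1, 0.1, -0.7]
grip_width: 0.0326
grip_force: 0.0
t: 8.03
tcp_pos: [0.5726, 0.2555, 0.2638]
tool_rot: [[-0.995, -0.104, 0.006], [-0.104, 0.995, 0.001], [-0.006, 0.0, -1.0]]
wrist_force: [0.5, -0.4, -0.1]
grip_width: 0.0328
grip_force: 0.0
t 8.1333 row [  88.3 -438.    70.2] [-2.5000e-03  1.0000e-04  1.8895e+00] | [0.5704078  0.25487689 0.25945106] joints [ 16.2  16.2  77.5  -0.1  86.4 -79.8] w 0.033172627729760186
```

View pics/m3.png

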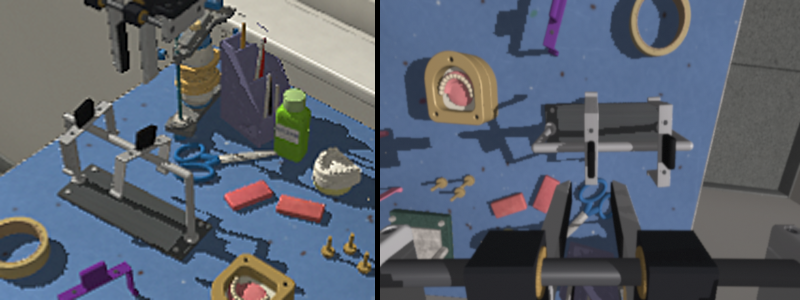

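The bail hangs on the bar, a leg on each side (crop (135,160)), well clear of the spare. Next I'll re-measure the bare flask with the tool aligned to it, then the cover in the same relative pose, so that camera bias cancels.

```bash
python3 -m jog '[[10,-30,0,0,0,0.12,0.5],[22,-70,0,0,0,0.24,0.7],[34,-110,0,0,0,0.36,0.7],[46,-150,0,0,0,0.48,0.7],[56,-185,0,0,0,0.6,0.7],[66,-205,10,0,0,0.72,0.7],[66,-214,25,0,0,0.84,0.7],[66,-214,40,0,0,0.96,0.7],[66,-214,55,0,0,1.08,0.7],[66,-214,68,0,0,1.2,0.7]]' >/dev/null
python3 -c "
from h import *
goto([.5266,.0346,.19],.0387)"
```

```text
t 8.9667 row [-0.8  0.9 -0.9] [-0.0054 -0.0009  0.4292] | [0.52548613 0.03489469 0.18911447] joints [ -5.6   7.4  96.4  -0.1  76.5 -32.4] w 0.06592925052986773
```

```bash
python3 -m jog '[[0,0,0,0,0,0.12,0.7],[0,0,0,0,0,0.24,0.7],[0,0,0,0,0,0.36,0.7],[0,0,0,0,0,0.43,0.7],[0,0,0,0,0,0.43,0.7],[0,0,0,0,0,0.43,0.7],[0,0,0,0,0,0.43,0.7]]' >/dev/null
cat >> h.py <<'E'
def measure(z,guess): # holes in plane z; guess=(c,yaw); returns pose in world by nearest dark blobs
    cm=cam('wrist');s=manip.sense();im=manip.capture('wrist');c,a=guess
    R=np.array([[np.cos(a),-np.sin(a)],[np.sin(a),np.cos(a)]])
    W=np.c_[HOLES@R.T+c,[z]*3];U=[dark(im,p,r=9 if z>.03 else 12,it=6)[0] for p in proj('wrist',W,cm)]
    f=fit2(HOLES,[atz('wrist',u,z,cm) for u in U]);print('pose',f,'px',np.round(U,1).tolist());return f,s,im
E
python3 - <<'E'
from h import *
for _ in range(2): f,s,im=measure(.062,([.5266,.0346],.0387))
np.savez('flask.npz',c=f[0],a=f[1],tcp=s['tcp_pos'],T=s['tool_rot'])
goto([.5266,.0346,.19],.0387)
goto([.530,-.217,.19],-.2145)
E
```

```text
pose (array([0.52845754, 0.03371184]), np.float64(0.05346223425681882), array([0.00194093, 0.00149571, 0.00342573])) px [[364.8, 165.8], [363.3, 234.5], [286.5, 201.3]]
pose (array([0.52838407, 0.03387043]), np.float64(0.05333756206944284), array([0.00165488, 0.00183016, 0.00348101])) px [[364.6, 165.4], [362.5, 233.9], [286.2, 201.3]]
t 9.65 row [-0.7 -0.6  1.9] [-0.0014  0.0009  0.0072] | [0.52717519 0.0352832  0.1918762 ] joints [-5.5  7.3 96.2 -0.1 76.6 -8.1] w 0.0657015788045371
t 9.65 row [-252.1   -8.8    2.1] [-0.0013  0.0011  0.2604] | [0.52717519 0.0352832  0.1918762 ] joints [-5.5  7.3 96.2 -0.1 76.6 -8.1] w 0.0657015788045371
```

```bash
python3 - <<'E'
s=open('h.py').read()
s+='''
def hole(im,uv,r=7):
    g=cv2.cvtColor(im,cv2.COLOR_RGB2GRAY).astype(float);x0,y0=np.round(uv).astype(int);p=g[y0-r:y0+r+1,x0-r:x0+r+1]
    lo,md=p.min(),np.median(p);m=(p<lo+.5*(md-lo)).astype(np.uint8);n,L,st,ct=cv2.connectedComponentsWithStats(m)
    i=L[np.unravel_index(p.argmin(),p.shape)];w=np.where(cv2.dilate((L==i).astype(np.uint8),np.ones((3,3)))>0,np.clip(md-p,0,None),0)
    Y,X=np.mgrid[y0-r:y0+r+1,x0-r:x0+r+1];return np.array([(w*X).sum(),(w*Y).sum()])/w.sum(),st[i]
def measure(z,guess,r=7):
    cm=cam('wrist');s=manip.sense();im=manip.capture('wrist');c,a=guess
    R=np.array([[np.cos(a),-np.sin(a)],[np.sin(a),np.cos(a)]])
    W=np.c_[HOLES@R.T+c,[z]*3];H=[hole(im,p,r) for p in proj('wrist',W,cm)];U=[h[0] for h in H]
    f=fit2(HOLES,[atz('wrist',u,z,cm) for u in U]);print('pose',f,'px',np.round(U,1).tolist(),[h[1].tolist() for h in H]);return f,s,im
'''
open('h.py','w').write(s)
E
python3 - <<'E'
from h import *
for _ in range(2): f,s,im=measure(.062,([.5266,.0346],.0387))
np.savez('flask.npz',c=f[0],a=f[1],tcp=s['tcp_pos'],T=s['tool_rot'])
cv2.imwrite('pics/w3.png',im[:,:,::-1])
E
```

```text
pose (array([0.52651519, 0.03481502]), np.float64(0.038610700077919564), array([0.00028842, 0.00032501, 0.00034704])) px [[364.4, 165.1], [361.5, 233.0], [280.3, 199.5]] [[4, 5, 6, 6, 28], [4, 5, 6, 5, 24], [5, 4, 6, 6, 26]]
pose (array([0.52648108, 0.03481868]), np.float64(0.03911756440765016), array([0.00025719, 0.00027011, 0.00023958])) px [[364.1, 165.0], [361.3, 232.8], [280.0, 199.4]] [[4, 5, 7, 5, 29], [4, 5, 6, 5, 24], [4, 4, 7, 6, 28]]
```

```bash
python3 -m jog '[[-30,-1,0,0,0,0.06,0.7],[-70,-3,0,0,0,0.12,0.7],[-110,-4,0,0,0,0.18,0.7],[-150,-5,0,0,0,0.22,0.7],[-190,-7,10,0,0,0.25,0.7],[-225,-8,25,0,0,0.26,0.7],[-245,-9,45,0,0,0.26,0.7],[-252,-9,56,0,0,0.26,0.7],[-252,-9,56,0,0,0.26,0.7],[-252,-9,56,0,0,0.26,0.7]]' >/dev/null
python3 -m jog '[[0,0,0,0,0,0,0.7],[0,0,0,0,0,0,0.7],[0,0,0,0,0,0,0.7]]' >/dev/null
python3 - <<'E'
from h import *
for _ in range(2): f,s,im=measure(.006,([.530,-.217],-.2145),12)
goto([*f[0],.134],f[1])
cv2.imwrite('pics/w4.png',im[:,:,::-1])
E
```

```text
pose (array([ 0.52906985, -0.21423479]), np.float64(-0.22338779864925848), array([0.00041092, 0.00055462, 0.00023253])) px [[362.6, 163.0], [359.4, 230.1], [278.6, 196.9]] [[5, 5, 13, 11, 106], [5, 6, 12, 7, 66], [5, 4, 13, 11, 101]]
pose (array([ 0.52903035, -0.21420404]), np.float64(-0.2232751694055364), array([0.00045225, 0.00058519, 0.00024396])) px [[362.7, 162.8], [359.5, 229.9], [278.7, 196.7]] [[5, 5, 13, 11, 105], [4, 6, 12, 7, 61], [5, 4, 13, 11, 101]]
t 10.9333 row [ 1.6 -2.   3.7] [0.0016 0.0015 0.0099] | [ 0.53061681 -0.21618829  0.13772212] joints [-30.8  15.7  93.   -0.1  71.2 -18.5] w 0.06594258403490395
```

View pics/w4.png

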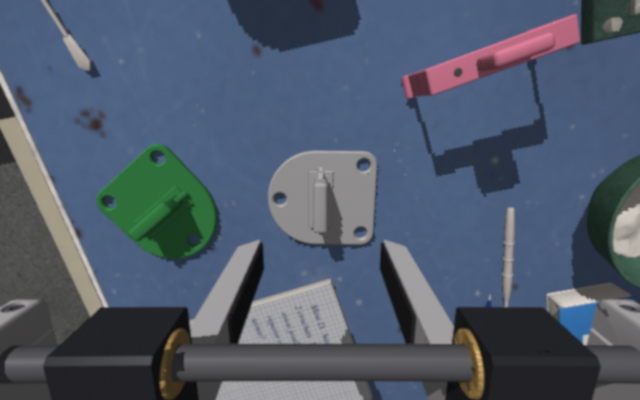

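The wrist view shows the cover centred, with holes at (363,163), (360,230) and (279,197), and the green decoy off to the left. The through-holes have wall parallax, so I'll check the y offset with the plate's side edges.

```bash
python3 - <<'E'
from h import *
cm=cam('wrist');im=manip.capture('wrist').astype(np.float32)
c,a=np.array([.52905,-.2142]),-.2233
R=np.array([[np.cos(a),-np.sin(a)],[np.sin(a),np.cos(a)]])
ys=np.arange(-.056,.056,.00025);sat=im.max(2)-im.min(2)
def prof(z,x):
    W=np.c_[np.c_[np.full_like(ys,x),ys]@R.T+c,np.full_like(ys,z)];uv=proj('wrist',W,cm).astype(np.float32)
    s=cv2.remap(sat,uv[:,:1],uv[:,1:],1).ravel();m=s<np.percentile(s,10)*.5+np.percentile(s,95)*.5;return ys[m].min(),ys[m].max()
for x in (.012,.018,.024,.028): print(x,'z6: -edge',prof(.006,x)[0],'z0 + edge',prof(0,x)[1],'z6 +',prof(.006,x)[1])
# x edge
E
```

```text
0.012 z6: -edge -0.04724999999999999 z0 + edge 0.041750000000000086 z6 + 0.042500000000000086
0.018 z6: -edge -0.052 z0 + edge 0.041750000000000086 z6 + 0.042500000000000086
0.024 z6: -edge -0.047499999999999994 z0 + edge 0.041500000000000085 z6 + 0.042500000000000086
0.028 z6: -edge -0.04699999999999999 z0 + edge 0.041750000000000086 z6 + 0.042500000000000086
```

```bash
python3 - <<'E'
from h import *
cm=cam('wrist');im=manip.capture('wrist').astype(np.float32)
c,a=np.array([.52905,-.2142]),-.2233
R=np.array([[np.cos(a),-np.sin(a)],[np.sin(a),np.cos(a)]])
ys=np.arange(-.056,.056,.00025)
def line(P,z):
    uv=proj('wrist',np.c_[P@R.T+c,np.full(len(P),z)],cm).astype(np.float32)
    return cv2.remap(im[:,:,0],uv[:,:1],uv[:,1:],1).ravel()
def ed(s):
    lo,hi=np.percentile(s,8),np.percentile(s,75);m=s>(lo+hi)/2;return ys[m].min()*1e3,ys[m].max()*1e3
for x in (.014,.018,.024): 
    P=np.c_[np.full_like(ys,x),ys];print(x,ed(line(P,.006)),ed(line(P,0)))
print(line(np.c_[np.full(40,.02),np.arange(-.054,-.034,.0005)],.006).round())
for v in ((.038,.032),(.038,-.032),(-.037,0)):
    y=np.arange(-.01,.0101,.001);print(v,line(np.c_[np.full(21,v[0]),v[1]+y],.006).round())
goto([*c,.02],a)
E
```

```text
0.014 (np.float64(-2.499999999999954), np.float64(43.000000000000085)) (np.float64(-1.749999999999953), np.float64(42.000000000000085))
0.018 (np.float64(-13.249999999999963), np.float64(43.000000000000085)) (np.float64(-12.499999999999963), np.float64(41.750000000000085))
0.024 (np.float64(-44.99999999999999), np.float64(42.750000000000085)) (np.float64(-47.24999999999999), np.float64(41.750000000000085))
[ 39.  39.  40.  39.  39.  39.  39.  40.  40.  40.  40.  39.  39.  42.
  44.  52.  61.  70.  80.  84.  90.  91.  93.  97. 100. 105. 110. 113.
 115. 113. 111. 107. 102.  99.  97.  96.  95.  93.  91.  89.]
(0.038, 0.032) [151. 158. 144. 108.  82.  77.  76.  74.  68.  54.  41.  40.  43.  55.
  85. 121. 139. 144. 154. 155. 131.]
(0.038, -0.032) [152. 162. 160. 140. 110.  87.  77.  75.  68.  55.  44.  41.  41.  52.
  81. 114. 133. 140. 141. 141. 142.]
(-0.037, 0) [149. 159. 157. 133. 102.  82.  75.  70.  58.  45.  40.  40.  40.  49.
  75. 108. 133. 140. 142. 142. 142.]
t 11.0333 row [  2.2  -1.8 117.3] [0.001  0.0014 0.0093] | [ 0.53030293 -0.21650479  0.13732048] joints [-30.8  15.7  93.1  -0.1  71.2 -18.5] w 0.06592948425224116
```

```bash
python3 -m jog '[[1.3,-1.8,30,0,0,0.009,0.7],[1.3,-1.8,65,0,0,0.009,0.6],[1.3,-1.8,92,0,0,0.009,0.5],[1.3,-1.8,105,0,0,0.009,0.5],[1.3,-1.8,110,0,0,0.009,0.5],[1.3,-1.8,110,0,0,0.009,0.5],[1.3,-1.8,110,0,0,0.009,0.4],[1.3,-1.8,110,0,0,0.009,0.4],[1.3,-1.8,110,0,0,0.009,0.4]]'
python3 -c "
from h import *
goto([.52885,-.2151,.0205],-.2233)"
```

```text
t: 11.78
tcp_pos: [0.53, -0.2163, 0.0287]
tool_rot: [[0.222, 0.975, 0.003], [0.975, -0.222, -0.003], [-0.002, 0.004, -1.0]]
wrist_force: [0.3, -0.1, 0.6]
grip_width: 0.0377
grip_force: 0.0
t 11.7833 row [ 1.  -1.4  8.2] [ 0.0037  0.0023 -0.0006] | [ 0.5299779  -0.2163429   0.02872341] joints [-30.8  23.8  97.   -0.1  59.  -18. ] w 0.03767235942288125
```

```bash
python3 -m jog '[[1,-1.4,4,0.003,0.002,0,0.4],[1,-1.4,8,0.003,0.002,0,0.4],[1,-1.4,8,0.003,0.002,0,0.4],[1,-1.4,8,0.003,0.002,0,0.3],[1,-1.4,8,0.003,0.002,0,0.3]]'
python3 -c "
from h import *
goto([.52885,-.2151,.0205],-.2233)"
```

```text
t: 12.2
tcp_pos: [0.5271, -0.2141, 0.0186]
tool_rot: [[0.222, 0.975, -0.003], [0.975, -0.222, 0.002], [0.001, -0.003, -1.0]]
wrist_force: [0.1, -0.9, -0.7]
grip_width: 0.0292
grip_force: 0.0
t 12.2 row [-0.6  1.9 -2. ] [-0.0033 -0.001  -0.0007] | [ 0.5271332  -0.21406733  0.01855489] joints [-30.8  24.6  97.3  -0.   58.3 -18. ] w 0.029239738567826936
```

```bash
python3 -m jog '[[0,1,-1,0,0,0,0.3],[0,1,-1,0,0,0,0.2],[0,1,-1,0,0,0,0.1],[0,1,-1,0,0,0,0],[0,1,-1,0,0,0,0],[0,1,-1,0,0,0,0],[0,1,-1,0,0,0,0]]'
python3 -m jog '[[0,0,0,0,0,0,0],[0,0,0,0,0,0,0],[0,0,0,0,0,0,0],[0,0,0,0,0,0,0]]'
python3 -m jog '[[0,0,0,0,0,0,0],[0,0,0,0,0,0,0],[0,0,0,0,0,0,0],[0,0,0,0,0,0,0]]'
```

```text
t: 12.78
tcp_pos: [0.5287, -0.2145, 0.0199]
tool_rot: [[0.222, 0.975, -0.002], [0.975, -0.222, 0.001], [0.001, -0.002, -1.0]]
wrist_force: [0.8, -0.5, -0.7]
grip_width: 0.0118
grip_force: 30.0
t: 13.12
tcp_pos: [0.5286, -0.2145, 0.0199]
tool_rot: [[0.222, 0.975, -0.002], [0.975, -0.222, 0.001], [0.001, -0.002, -1.0]]
wrist_force: [1.6, -0.5, 1.1]
grip_width: 0.0117
grip_force: 30.0
t: 13.45
tcp_pos: [0.5285, -0.2145, 0.0199]
tool_rot: [[0.222, 0.975, -0.002], [0.975, -0.222, 0.001], [0.001, -0.002, -1.0]]
wrist_force: [2.2, -1.3, 0.7]
grip_width: 0.0119
grip_force: 30.0
```

```bash
python3 -m jog '[[0,0,-8,0,0,0,0],[0,0,-20,0,0,0,0],[0,0,-40,0,0,0,0],[0,0,-70,0,0,0,0],[0,0,-100,0,0,0,0],[0,0,-130,0,0,0,0],[0,0,-140,0,0,0,0],[0,0,-140,0,0,0,0],[0,0,-140,0,0,0,0]]'
python3 -c "
from h import *
goto([.5265,.0353,.16],.0387)"
```

```text
t: 14.2
tcp_pos: [0.528, -0.2143, 0.1593]
tool_rot: [[0.222, 0.975, -0.003], [0.975, -0.222, 0.002], [0.001, -0.004, -1.0]]
wrist_force: [-0.8, 0.9, -3.8]
grip_width: 0.0119
grip_force: 30.0
t 14.2 row [ 2.43e+02 -5.69e+01 -2.00e-01] [-0.0037 -0.0015 -0.2627] | [ 0.52799369 -0.21428445  0.15931282] joints [-30.8  14.2  92.1  -0.   73.9 -17.9] w 0.011885322883903924
```

```bash
python3 -m jog '[[15,-3,0,0,0,-0.02,0],[45,-10,0,0,0,-0.05,0],[80,-19,0,0,0,-0.09,0],[115,-27,0,0,0,-0.13,0],[150,-35,0,0,0,-0.17,0],[185,-43,0,0,0,-0.21,0],[215,-50,0,0,0,-0.24,0],[235,-55,0,0,0,-0.263,0],[243,-57,0,0,0,-0.263,0],[243,-57,0,0,0,-0.263,0]]' >/dev/null
python3 -m jog '[[0,0,0,0,0,0,0],[0,0,0,0,0,0,0],[0,0,0,0,0,0,0],[0,0,0,0,0,0,0],[0,0,0,0,0,0,0],[0,0,0,0,0,0,0]]'
python3 - <<'E'
from h import *
goto([.5265,.0353,.16],.0387);goto([.5265,.0353,.094],.0387)
im=manip.capture('wrist');cv2.imwrite('pics/w5.png',im[:,:,::-1])
E
```

```text
t: 15.53
tcp_pos: [0.5271, 0.0343, 0.1602]
tool_rot: [[-0.038, 0.999, -0.003], [0.999, 0.038, 0.001], [0.002, -0.003, -1.0]]
wrist_force: [-1.3, 0.1, -3.0]
grip_width: 0.0119
grip_force: 30.0
t 15.5333 row [ 1.  -0.6  0.2] [-0.0025 -0.0016 -0.001 ] | [0.52714507 0.03429878 0.16015801] joints [-5.7  9.2 98.   0.1 72.9 -7.9] w 0.01185456812342097
t 15.5333 row [ 0.9 -0.4 66.2] [-0.0025 -0.0016 -0.001 ] | [0.52714507 0.03429878 0.16015801] joints [-5.7  9.2 98.   0.1 72.9 -7.9] w 0.01185456812342097
```

```bash
python3 -m jog '[[0.3,-0.2,10,-0.002,-0.001,0,0],[0.6,-0.4,22,-0.002,-0.001,0,0],[1,-0.6,34,-0.002,-0.001,0,0],[1,-0.6,44,-0.002,-0.001,0,0],[1,-0.6,50,-0.002,-0.001,0,0],[1,-0.6,52,-0.002,-0.001,0,0],[1,-0.6,52,-0.002,-0.001,0,0],[1,-0.6,52,-0.002,-0.001,0,0],[1,-0.6,52,-0.002,-0.001,0,0],[1,-0.6,52,-0.002,-0.001,0,0]]'>/dev/null
python3 -m jog '[[0,0,0,0,0,0,0],[0,0,0,0,0,0,0],[0,0,0,0,0,0,0],[0,0,0,0,0,0,0],[0,0,0,0,0,0,0],[0,0,0,0,0,0,0]]'
python3 -c "
from h import *
goto([.5265,.0353,.094],.0387)"
```

```text
t: 16.92
tcp_pos: [0.5262, 0.0361, 0.1081]
tool_rot: [[-0.039, 0.999, -0.001], [0.999, 0.039, 0.001], [0.001, -0.001, -1.0]]
wrist_force: [0.3, 0.1, -2.7]
grip_width: 0.012
grip_force: 30.0
t 16.9167 row [-0.8  0.2 14.1] [-0.0006 -0.0007  0.0003] | [0.52623991 0.03608335 0.10812108] joints [ -5.5  12.6 100.8   0.   66.6  -7.8] w 0.011963851724111072
```

```bash
python3 -m jog '[[-0.2,0,2,0,0,0,0],[-0.4,0.1,5,0,0,0,0],[-0.6,0.2,8,0,0,0,0],[-0.6,0.2,10,0,0,0,0],[-0.6,0.2,12,0,0,0,0],[-0.6,0.2,12,0,0,0,0],[-0.6,0.2,12,0,0,0,0],[-0.6,0.2,12,0,0,0,0]]'>/dev/null
python3 -m jog '[[0,0,0,0,0,0,0],[0,0,0,0,0,0,0],[0,0,0,0,0,0,0],[0,0,0,0,0,0,0],[0,0,0,0,0,0,0],[0,0,0,0,0,0,0]]'
python3 - <<'E'
from h import *
goto([.5265,.0353,.094],.0387)
im=manip.capture('wrist');cv2.imwrite('pics/w6.png',im[:,:,::-1])
s=manip.sense();T=np.array(s['tool_rot']);z0=s['tcp_pos'][2]-.0199
c=np.array(s['tcp_pos'])[:2]-.0005*T[:2,0];a=np.arctan2(T[1,1],T[0,1]);R=np.array([[np.cos(a),-np.sin(a)],[np.sin(a),np.cos(a)]])
for z in(z0,z0+.006): print('cover',proj('wrist',np.c_[HOLES@R.T+c,[z]*3]).round(1).tolist())
a=.0388;R=np.array([[np.cos(a),-np.sin(a)],[np.sin(a),np.cos(a)]]);print('flask',proj('wrist',np.c_[HOLES@R.T+[.5265,.0348],[.062]*3]).round(1).tolist())
cr=cv2.resize(im[130:280,240:420],(720,600),interpolation=2);cv2.imwrite('pics/w6c.png',cr[:,:,::-1])
E
```

```text
t: 18.08
tcp_pos: [0.5264, 0.0355, 0.0961]
tool_rot: [[-0.039, 0.999, -0.001], [0.999, 0.039, 0.001], [0.001, -0.001, -1.0]]
wrist_force: [-0.1, -0.0, -3.3]
grip_width: 0.0116
grip_force: 30.0
t 18.0833 row [-0.2  0.1  2.1] [-0.0007 -0.0006  0.0003] | [0.52643883 0.03548341 0.09609427] joints [ -5.6  13.6 101.2   0.   65.2  -7.8] w 0.011574654293805893
cover [[388.2, 197.8], [382.7, 297.0], [259.6, 249.5]]
cover [[390.2, 200.6], [384.4, 302.4], [257.9, 253.7]]
flask [[383.9, 192.0], [379.0, 285.7], [263.5, 240.8]]
```

View pics/w6c.png

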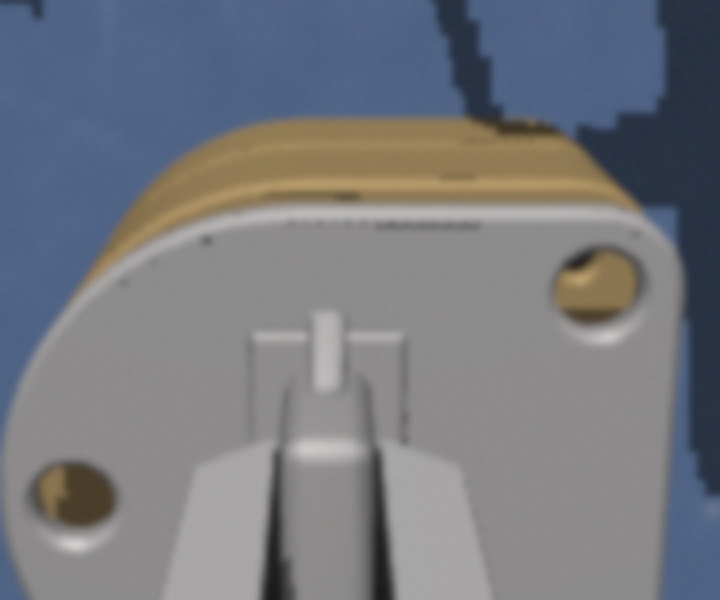

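Crop: through the rear-left hole, the edge of the threaded hole shows at (580,262). The plate's +y edge is near y=205–218 and the flask's rim edge near y=185. I'll compare these edges with the prediction.

```bash
python3 - <<'E'
from h import *
s=manip.sense();T=np.array(s['tool_rot']);z0=s['tcp_pos'][2]-.0199
def pr(c,a,x,y,z):
    R=np.array([[np.cos(a),-np.sin(a)],[np.sin(a),np.cos(a)]]);q=proj('wrist',np.r_[R@[x,y]+c,z])[0];return ((q-[240,130]+.5)*4-.5).round(1)
c=np.array(s['tcp_pos'])[:2]-.0005*T[:2,0];a=np.arctan2(T[1,1],T[0,1])
print('cover z0,z6',pr(c,a,.012,.044,z0),pr(c,a,.012,.044,z0+.006),'moved -1mm',pr(c-[0,.001],a,.012,.044,z0),pr(c-[0,.001],a,.012,.044,z0+.006))
f=np.array([.5265,.0348]);print('flask rim,bottom',pr(f,.0388,.012,.044,.062),pr(f,.0388,.012,.044,0.))
print('cover rear x', pr(c,a,.05,0,z0+.006), pr(c,a,.05,0,z0))
im=cv2.imread('pics/w6.png');x=round(240+pr(c,a,.012,.044,z0+.006)[0]/4)
for v in range(156,192): print(v,(v-130)*4+1.5,im[v,x-1:x+2].mean(0).round().astype(int)[::-1])
E
```

```text
cover z0,z6 [413.3 190.1] [415.9 199.2] moved -1mm [412.9 197.1] [415.5 206.4]
flask rim,bottom [407.9 172.1] [390.2 110.1]
cover rear x [672.9 496.4] [663.3 479.6]
156 105.5 [ 79  99 133]
157 109.5 [ 81 100 132]
158 113.5 [ 90 103 125]
159 117.5 [113 110 111]
160 121.5 [135 119  94]
161 125.5 [144 122  85]
162 129.5 [145 123  84]
163 133.5 [146 123  84]
164 137.5 [149 125  85]
165 141.5 [155 131  89]
166 145.5 [157 133  91]
167 149.5 [152 129  88]
168 153.5 [147 124  85]
169 157.5 [146 123  84]
170 161.5 [146 123  83]
171 165.5 [146 123  84]
172 169.5 [146 123  84]
173 173.5 [150 126  86]
174 177.5 [161 136  94]
175 181.5 [176 150 104]
176 185.5 [177 150 104]
177 189.5 [162 138  95]
178 193.5 [147 124  85]
179 197.5 [142 121  89]
180 201.5 [144 130 111]
181 205.5 [158 151 145]
182 209.5 [178 174 173]
183 213.5 [185 182 181]
184 217.5 [172 169 169]
185 221.5 [142 140 140]
186 225.5 [120 118 118]
187 229.5 [128 126 126]
188 233.5 [138 136 136]
189 237.5 [141 139 139]
190 241.5 [141 139 140]
191 245.5 [141 139 140]
```

The flask and cover edges share about the same bias. Relative to each other the cover sits about 0.5 mm toward -y. I'll make a small correction, settle 2 mm lower, and check that it is still.

```bash
python3 -m jog '[[0.3,0,1,0,0,0,0],[0.3,0,2,0,0,0,0],[0.3,0,2,0,0,0,0],[0.3,0,2,0,0,0,0],[0.3,0,2,0,0,0,0],[0.3,0,2,0,0,0,0],[0.3,0,2,0,0,0,0],[0.3,0,2,0,0,0,0],[0.3,0,2,0,0,0,0],[0.3,0,2,0,0,0,0]]'>/dev/null
python3 -m jog '[[0,0,0,0,0,0,0],[0,0,0,0,0,0,0],[0,0,0,0,0,0,0],[0,0,0,0,0,0,0],[0,0,0,0,0,0,0],[0,0,0,0,0,0,0]]'
python3 - <<'E'
from h import *
goto([.5265,.0358,.094],.0387)
im=manip.capture('scene');H=cv2.resize(im[90:250,220:380],(600,600),interpolation=2)
cv2.imwrite('pics/m7.png',H[:,:,::-1])
E
```

```text
t: 19.47
tcp_pos: [0.5265, 0.0358, 0.0941]
tool_rot: [[-0.039, 0.999, -0.001], [0.999, 0.039, 0.001], [0.001, -0.001, -1.0]]
wrist_force: [-0.5, 0.0, -2.9]
grip_width: 0.0114
grip_force: 30.0
t 19.4667 row [0.  0.  0.1] [-0.0007 -0.0007  0.0003] | [0.5264517  0.03579493 0.09407553] joints [ -5.5  13.7 101.3   0.   65.   -7.8] w 0.011427456206341828
```

View pics/m7.png

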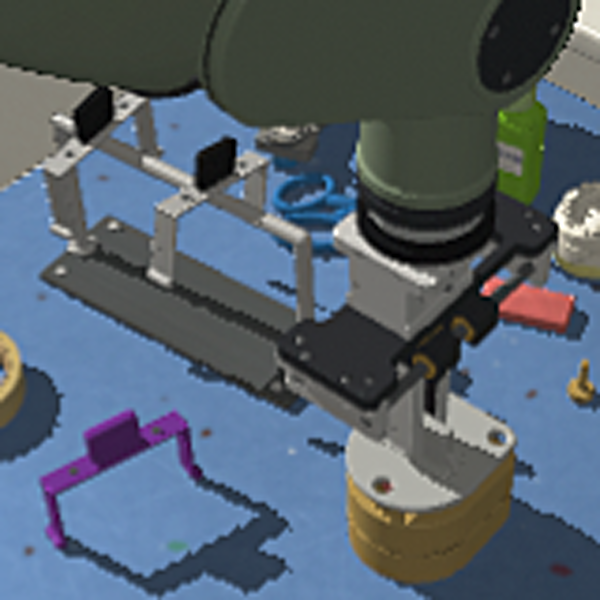

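The picture shows the bail hanging on the bar (215,180) and the cover held level over the flask with matching outlines. I'm handing in now.

```bash
python3 -c "
from rig import manip
print(manip.finish_job())"
```

```text
the job is handed in; nothing more can be done
None
```

The job is handed in, verdict not returned: the bail hangs free on the rail's bar, and the cover is held still and level about 12 mm above the flask rim, with its holes over the threaded holes to within about 1 mm by my camera estimate.

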